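Hang a rinsed specimen at the air nozzles, free the safety catch, hold the lever

ROBOT

A 6-joint arm with a two-finger parallel gripper is mounted at the origin on the work surface. World frame = base frame: x ahead of the robot, y to its left, z up, the work surface at z = 0. Lengths are in m, angles in degrees, forces in N, time in s.
With the tool pointing down it reaches from about 0.3 to 0.75 m from the base axis. Payload 8.5 kg.
Tool frame: the origin (TCP) lies on the mounting face of the last link; the fingertips stand tip_extent ahead of it and the grasp point (between the pads) lies 155 mm ahead of it (tip_extent is the distance from the TCP to the fingertips, in m); z points along the fingers, y is the line along which they close (so a half turn about z gives the same grasp; the last joint's range is limited). The gripper opens to 85 mm and grips with 20 to 120 N. Pads are 22 mm wide; open, the fingers measure 114 mm over their backs; the gripper's body (76 mm by 85 mm) begins 54 mm behind the grasp point. The pads swing forward as they close: fully open they stand 13 mm farther back than shut.
Start: joints at [-85.789, 21.807, 74.336, -0, 83.858, -12.336], TCP at [0.157, -0.527, 0.405] pointing down, gripper open.
Joint ranges: [-178.18, 178.18], [-50.72, 133.34], [12.68, 142.11], [-81.47, 261.47], [9.98, 163.14], [-165.26, 165.26]. Speed limits (degrees/s): [136.94, 136.94, 180, 180, 180, 180].

INTERFACE

Orientations are given as a 3x3 rotation matrix whose columns are the frame's x, y, z axes.
In Python, from rig import observe, get_image, camera_params, close_job, tip_extent gives the robot as it stands.
- The arm moves only by the shell command python3 -m creep 'ROWS' [FORCE]. ROWS is JSON, a list of rows, each an object with "jaw": the gripper's target within -1 to 1 (shut at 1, half-way at 0, fully open at -1); "travel": the shift along the world's x, y, z in mm, a list of three; "roll": the turn about the world's z in rad. A call has 1 to 12 rows; each row is the pose to reach, as a shift and turn from the pose commanded when the call began; what a row does not reach only later rows make up. A row lasts 1/10 s, in which the tool goes at most 50 mm and 8.59 degrees, less where a joint would pass 70% of its speed; a pose out of reach is approached as far as the arm can. A call with a gripper value outside its range is refused whole. The fingers move at their own pace and stop on an object; FORCE is the grip in N (left out, the last holds). Time passes only in rows, so rows that repeat a pose let the fingers close. It gives the time, the measured TCP pose, the force, the opening and the grip force at its end, in the units of the state.
- observe(): the state, without advancing time (a new reading comes with each control period).
- get_image(name): name is "scene" or "side" or "wrist"; returns (picture, depth): 420x560x3 uint8, red, green, blue; 420x560 float32, m along the optical axis (not along the pixel's ray), 0 where there is no reading.
- camera_params(name): a dict with "mtx" (3x3 intrinsics, pixels), "extrinsics" (4x4, takes a point from camera to world coordinates). Camera axes: x right, y down, z forward; pixel columns grow to the right and rows downward; lengths in m; the calibration is good to about 2 mm. A picture is of the moment at which its call begins: read the wrist's pose just before it. camera_params takes no time and is no camera call; for the wrist camera it gives the pose at the moment of the call.
- close_job(): hands the job in; it is judged then, once.
The state is a dict: "time_s": time; "q": joint angles; "qvel": joint speeds; "joint_efforts": joint torques, N m; "position": TCP position; "tool_rot": TCP orientation; "ft_force": force on the tool from outside, world axes, zero at the start; "wrist_torque": the same for the moment, N m; "grip_width": finger opening in m; "gripper_force": force on a finger pad.
Only numpy, scipy, OpenCV 4.12 (cv2) and the standard library are available. Lean on these libraries where they do the work, as an engineer would, in place of code of your own. Each camera call takes 0.05 s, during which the arm holds its last target. There are 200 camera calls.

TASK

Take the specimen carrier with the ceramic plate in its clip (not the empty one) off the drip stand, hook it over the drying rail to one side of the two air nozzles, slide it along the rail until it is centred on the mark ring between them (do not lower it in there from above), and leave it hanging by itself. Then flip the air valve's safety catch fully over by its thumb paddle, pull the spring-loaded ball lever all the way towards you and finish while still holding it there. Leave the empty carrier and the other things on the bench where they are.

Things in the scene. Friction and masses are not known exactly. Their poses are not given: they have to be found in the camera images.
- carrier_grip (a point): Centre of the black grip block (12 x, 24 y, 36 mm high) on top of the specimen carrier, the one with a white plate in its clip (about 0.18 kg, loose, hanging upright); take it here from above. The centre of the bar it hangs on lies 36 mm straight below. Axes: x across the bar, towards the hook's open side; y along the bar; z up.
- carrier: The same carrier; origin at the centre of the bar under its hook. The hook is an inverted V saddle, 40 mm long in y, 19 mm wide inside: its lip on the +x side ends 22 mm below the origin; on the -x side a neck (18 mm wide) goes down to a foot, top 62 mm below the origin, that leads back to the middle. The +x side is open between lip and foot.
- carrier_plate (a point): Middle of the carrier's white ceramic plate (6 x 60 x 66 mm, lower edge 156 mm below the bar's centre), held in a 16 x 46 x 16 mm clip under the foot. To unhook the carrier, lift it 40 mm (30 to 50) and draw it away towards its own -x; to hook it on, come at the same height from the bar's -x side, move in +x until it is centred over the bar, then lower it.
- blank_grip (a point): Centre of the grip of the second carrier, alike but with nothing in its clip (0.11 kg); leave it on the drip stand. Which of the two hangs on which side varies; they are 100 to 120 mm apart.
- stand_bar (a point): Middle of the drip stand's bar: 10 mm diameter, 240 mm long along y, on two posts, axis 210 mm above the bench. x points level across the bar, away from the robot and to its left, the same way as x of the carriers on it.
- station: The drying station: a rail along y over a steel tray (300 x 120 x 22 mm), a post at each end. Origin under its centre on the bench; x across the rail away from the robot, y along it to the left, z up.
- rail_mid (a point): Middle of the drying rail: 10 mm diameter steel bar along y, axis 220 mm above the bench; post clamps (22 mm wide, tops 13 mm above the axis) centred 180 mm to either side. x is across the rail, away from the robot: the carrier's open side goes that way.
- mark (a point): Centre of the mark, a dark ring 6 mm wide on the rail's axis, 10 to 100 mm to the -y side of the rail's middle; axes as the rail's. The carrier is at the mark when its grip is centred over it. Two air nozzles face each other here across the rail. The carrier is clear of them when its middle is over 60 mm away along the rail; the longer free stretch is on the +y side.
- nozzles: The two flat upright air nozzles, fixed, 16 mm wide in y, 76 to 136 mm above the bench, mouths 32 mm to either side of the rail's centre plane, on pipes that rise from the bench 82 mm from that plane. Origin on the bench under the mark; x across the rail.
- valve: The air valve: aluminium block on a foot plate, with two upright cheek plates (y = +-28 mm, tops 114 mm high) and an upright ball lever between them. Origin on the bench under the lever's pivot; x away from the robot, y left, z up. Lever pivot axis along y, 70 mm above the origin. Catch hinge axis along x, at y = -36 mm, 112 mm above the bench.
- lever_knob (a point): Centre of the lever's black ball knob, 32 mm diameter, on a 10 mm stem, 150 mm from the pivot. At rest the stem leans 0.25 rad back from upright (knob towards valve +x). The point's axes turn with the lever (at joint 0 they are the valve's).
- lever (a joint): Angle of the lever, rad: 0 at rest (leaning back), grows as the knob is pulled towards valve -x (the robot), end stop at 0.8 (then leaning 0.55 rad forward). A spring returns it: about 3 N at the knob at rest, 7 N at the stop. While the catch is closed its blade stops the lever almost at once (below 0.1).
- catch_pad (a point): Middle of the upper face of the catch's black ribbed thumb paddle, 28 mm wide in x, 32 mm long, 52 mm from the catch's hinge, on the valve's -y side; at the start the paddle slopes up and outwards at 40 degrees. The point's axes turn with the catch (at joint 0 they are the valve's).
- catch (a joint): Angle of the safety catch, rad: 0 closed (its steel blade lies level across between the cheeks, in front of the lever's stem), grows as the paddle is pushed down and the blade swings up, end stop at 1.4 (fully flipped, paddle sloping 40 degrees down and outwards). It stays where it is left by friction; about 2 N at the paddle moves it.
- wash_bottle: Bystander: white wash bottle with a blue cap, 68 mm diameter, 170 mm high.
- jar: Bystander: white screw jar, 48 mm diameter, 60 mm high.
- carton: Bystander: small cardboard carton, 75 x 50 x 35 mm.
- driver: Bystander: screwdriver, 160 mm long, lying.
- tiles: Bystander: grey square of four ceramic tiles, 101 x 101 x 9 mm.
- dish: Bystander: glass dish, 84 mm diameter, 16 mm high.
- spool: Bystander: black filament spool lying flat, 120 mm diameter, 51 mm high.
There are look-alikes about, which are no part of the job. Leave any red look-alike of the valve alone.

How it is judged:
By the outcome, as a careful person would: the job done as asked, in the order asked, and still so for the second after the job is handed in, while the arm keeps its last pose, push and grip.
It also fails if it takes over 69 s, if anything falls off the work surface, if the arm or the gripper's body presses on something with over 40 N, if the wrist force passes 120 N, or if a joint passes its speed limit or range.

## Working session

There is one attempt and no reset: what is moved stays moved. The work goes in short steps, Python scripts to look and compute and a shell command to move; the robot and the scene stay as the last step left them, time stands still between calls to the robot, and variables do not carry over. Pictures are saved under pics/ and viewed, at most 10 in all, crops included, and the job is handed in when it is done.

```bash
mkdir -p pics
cat > h.py <<'E'
import numpy as np, cv2
from rig import observe, get_image, camera_params, tip_extent
def grab(n,save=None):
    p=camera_params(n); im,d=get_image(n)
    np.savez('pics/%s.npz'%(save or n),im=im,d=d,K=p['mtx'],T=p['extrinsics'])
    if save: cv2.imwrite('pics/%s.png'%save,im[:,:,::-1])
    return im,d,np.array(p['mtx']),np.array(p['extrinsics'])
def load(s):
    z=np.load('pics/%s.npz'%s); return z['im'],z['d'],z['K'],z['T']
def cloud(d,K,T):
    v,u=np.indices(d.shape); r=np.stack([(u-K[0,2])/K[0,0],(v-K[1,2])/K[1,1],np.ones(d.shape)],-1)*d[...,None]
    return r@T[:3,:3].T+T[:3,3]
E
python3 - <<'E'
from h import *
for n in ['scene','side']: 
    im,d,K,T=grab(n,n+'0'); print(n,K.round(1).tolist(),T.round(3).tolist())
s=observe(); print(s['time_s'],s['position'],s['tool_rot'],s['grip_width'],tip_extent)
a=[cv2.imread('pics/%s0.png'%n) for n in('scene','side')]
E
ls
```

```text
scene [[454.6, 0.0, 276.2], [0.0, 454.6, 204.2], [0.0, 0.0, 1.0]] [[0.252, 0.636, -0.729, 1.408], [0.968, -0.165, 0.19, -0.259], [0.0, -0.754, -0.657, 1.015], [0.0, 0.0, 0.0, 1.0]]
side [[487.9, 0.0, 280.1], [0.0, 487.9, 219.0], [0.0, 0.0, 1.0]] [[0.989, -0.072, 0.128, 0.332], [-0.145, -0.604, 0.784, -0.911], [0.021, -0.794, -0.608, 0.893], [0.0, 0.0, 0.0, 1.0]]
0.1 [ 0.15665668 -0.52717729  0.40417604] [[ 9.58570924e-01  2.84853955e-01 -9.27071783e-05]
 [ 2.84853830e-01 -9.58570079e-01  1.30348941e-03]
 [ 2.82437787e-04 -1.27589504e-03 -9.99999146e-01]] 0.08545804729217378 0.1734
h.py
pics
```

View pics/scene0.png

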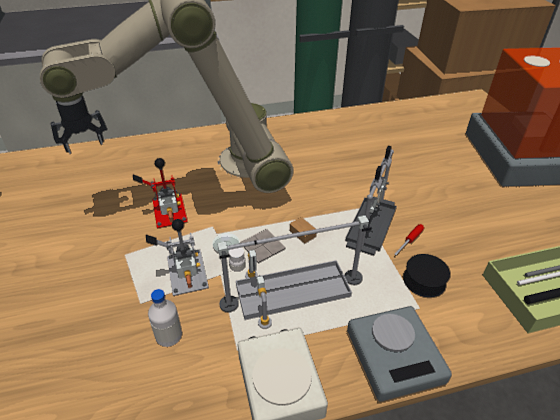

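View pics/side0.png

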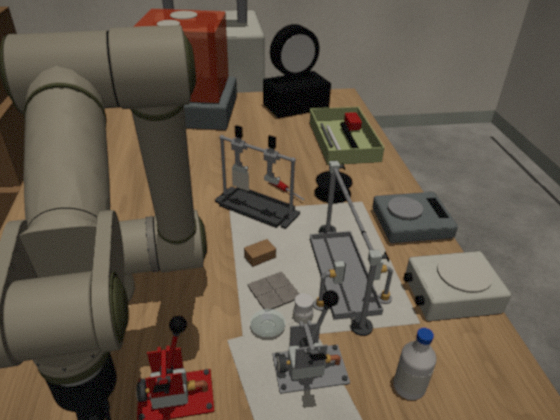

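Scene view: stand at (370,210) with two grips at (388,153) and (382,165), station at (290,270), grey valve at (185,260), red look-alike at (168,200). In the side view the candidates are grip (239,131), with a pale plate below at (240,178), and grip (271,143), which looks empty. I'll check this in a close crop.

Run:
```python
from h import *
im,d,K,T=load('side0'); a=cv2.resize(im[110:230,200:320],(480,480),interpolation=cv2.INTER_CUBIC)
im2,d2,K2,T2=load('scene0'); b=cv2.resize(im2[140:260,340:420],(320,480),interpolation=cv2.INTER_CUBIC)
cv2.imwrite('pics/crop1.png',np.hstack([a,b])[:,:,::-1])
for n in('side0','scene0'):
    im,d,K,T=load(n); P=cloud(d,K,T); g=im.astype(int)
    dark=(g.max(2)<60)&(d>0)&(P[...,2]>.2)&(P[...,2]<.29)&(P[...,0]>.2)&(np.abs(P[...,0])<1)&(P[...,1]<.5)&(P[...,1]>-.5)
    k,l,st,c=cv2.connectedComponentsWithStats(dark.astype(np.uint8))
    for i in range(1,k):
        if st[i,4]>15: q=P[l==i]; print(n,c[i].round(),st[i],'med',np.median(q,0).round(3),q.min(0).round(3),q.max(0).round(3))
    # bars: points in z .20-.235
    m=(d>0)&(P[...,2]>.195)&(P[...,2]<.235)&(P[...,0]>.25)&(P[...,0]<.9)&(P[...,1]<.5)&(P[...,1]>-.35)&~dark
    k,l,st,c=cv2.connectedComponentsWithStats(m.astype(np.uint8))
    for i in range(1,k):
        if st[i,4]>40: q=P[l==i]; print(n,'bar',c[i].round(),st[i],np.median(q,0).round(3),q.min(0).round(3),q.max(0).round(3))
```

```text
side0 [238. 132.] [235 126   7  14  83] med [0.408 0.337 0.249] [0.4   0.329 0.221] [0.417 0.35  0.266]
side0 [272. 143.] [268 136   8  15  92] med [0.496 0.267 0.247] [0.485 0.258 0.221] [0.504 0.275 0.266]
side0 [185. 222.] [174 206  21  31 383] med [ 0.265 -0.064  0.246] [ 0.239 -0.088  0.201] [ 0.282 -0.024  0.29 ]
side0 [160. 223.] [156 211  11  23  74] med [ 0.21  -0.057  0.244] [ 0.2   -0.077  0.2  ] [ 0.219 -0.028  0.289]
side0 [385. 257.] [382 253   7   7  19] med [ 0.671 -0.2    0.224] [ 0.663 -0.207  0.22 ] [ 0.673 -0.189  0.226]
side0 [330. 298.] [323 290  16  17 206] med [ 0.53  -0.299  0.224] [ 0.518 -0.308  0.2  ] [ 0.546 -0.279  0.233]
side0 [178. 324.] [169 315  19  19 266] med [ 0.251 -0.326  0.225] [ 0.235 -0.336  0.201] [ 0.266 -0.309  0.234]
side0 bar [257. 149.] [220 134  76  32 513] [0.463 0.296 0.214] [0.357 0.218 0.195] [0.554 0.386 0.234]
side0 bar [358. 219.] [329 161  61 107 710] [ 0.647 -0.09   0.225] [ 0.635 -0.209  0.195] [0.678 0.175 0.235]
side0 bar [194. 223.] [182 210  18  28  90] [ 0.282 -0.007  0.2  ] [ 0.252 -0.059  0.195] [0.29  0.045 0.234]
sce
[... 391 characters left out ...]
0.527 -0.305  0.205] [ 0.551 -0.277  0.233]
scene0 [366. 229.] [362 226  10   6  32] med [0.675 0.163 0.221] [0.661 0.151 0.216] [0.679 0.179 0.226]
scene0 [224. 256.] [220 255  10   4  26] med [ 0.677 -0.195  0.222] [ 0.67  -0.205  0.217] [ 0.679 -0.183  0.225]
scene0 bar [263. 153.] [243 143  38  18 344] [ 0.278 -0.007  0.212] [ 0.25  -0.065  0.195] [0.292 0.047 0.235]
scene0 bar [379. 177.] [367 150  27  53 292] [0.494 0.281 0.213] [0.364 0.221 0.195] [0.558 0.387 0.234]
scene0 bar [319. 230.] [256 216 113  29 543] [0.652 0.055 0.223] [ 0.637 -0.113  0.195] [0.672 0.176 0.235]
scene0 bar [231. 247.] [218 241  37  18 231] [ 0.654 -0.184  0.224] [ 0.636 -0.207  0.209] [ 0.677 -0.118  0.235]
```

View pics/crop1.png

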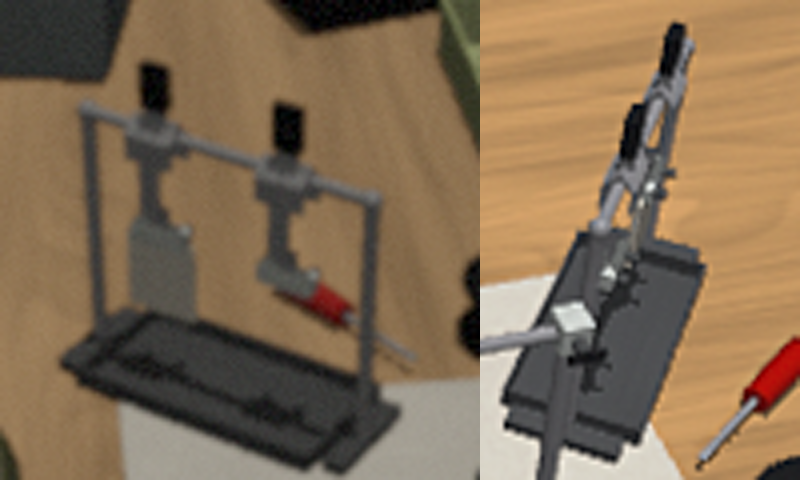

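The close crop confirms it. The white plate is in the clip of the far-left carrier, side (238,132), about (0.413,0.338). The carrier at side (272,143) is empty. I'll raise the arm and take wrist views along the way.

```bash
python3 -m creep '[{"jaw":-1,"travel":[0,0,50],"roll":0},{"jaw":-1,"travel":[270,250,110],"roll":0.9},{"jaw":-1,"travel":[270,250,110],"roll":0.9},{"jaw":-1,"travel":[270,250,110],"roll":0.9},{"jaw":-1,"travel":[270,250,110],"roll":0.9},{"jaw":-1,"travel":[270,250,110],"roll":0.9},{"jaw":-1,"travel":[270,250,110],"roll":0.9},{"jaw":-1,"travel":[270,250,110],"roll":0.9},{"jaw":-1,"travel":[270,250,110],"roll":0.9},{"jaw":-1,"travel":[270,250,110],"roll":0.9},{"jaw":-1,"travel":[270,250,110],"roll":0.9}]' && python3 -c "
from h import *
im,d,K,T=grab('wrist','w1');print(K.round(1).tolist(),T.round(3).tolist())
s=observe();print(s['position'],s['q'].round(1) if hasattr(s['q'],'round') else s['q'])"
python3 -m creep '[{"jaw":-1,"travel":[70,210,0],"roll":0.4},{"jaw":-1,"travel":[70,210,0],"roll":0.4},{"jaw":-1,"travel":[70,210,0],"roll":0.4},{"jaw":-1,"travel":[70,210,0],"roll":0.4},{"jaw":-1,"travel":[70,210,0],"roll":0.4},{"jaw":-1,"travel":[70,210,0],"roll":0.4},{"jaw":-1,"travel":[70,210,0],"roll":0.4}]' && python3 -c "
from h import *
im,d,K,T=grab('wrist','w2');print(T.round(3).tolist())
a,b=load('w1')[0],im
o=cv2.resize(np.vstack([a,b])[:,:,::-1],(400,600));o=np.hstack([cv2.resize(a,(400,300)),cv2.resize(b,(400,300))]);cv2.imwrite('pics/w12.png',o[:,:,::-1])"
```

```text
time_s: 1.2
position: [0.4266, -0.2773, 0.5143]
tool_rot: [[0.372, 0.928, -0.001], [0.928, -0.372, 0.0], [0.0, -0.001, -1.0]]
ft_force: [-0.1, -0.3, -0.2]
grip_width: 0.0854
gripper_force: 0.0
[[328.6, 0.0, 282.8], [0.0, 328.6, 211.4], [0.0, 0.0, 1.0]] [[0.928, -0.36, -0.096, 0.451], [-0.372, -0.897, -0.239, -0.217], [0.0, 0.258, -0.966, 0.483], [0.0, 0.0, 0.0, 1.0]]
[ 0.42621929 -0.27779156  0.51423863] [-46.4  14.4  67.5  -0.   98.2 -24.5]
time_s: 1.95
position: [0.4964, -0.0683, 0.5144]
tool_rot: [[-0.017, 1.0, -0.001], [1.0, 0.017, -0.0], [-0.0, -0.001, -1.0]]
ft_force: [0.3, -0.5, -1.1]
grip_width: 0.0855
gripper_force: 0.0
[[1.0, 0.016, 0.005, 0.495], [0.017, -0.966, -0.258, -0.003], [0.0, 0.258, -0.966, 0.483], [0.0, 0.0, 0.0, 1.0]]
```

View pics/w12.png

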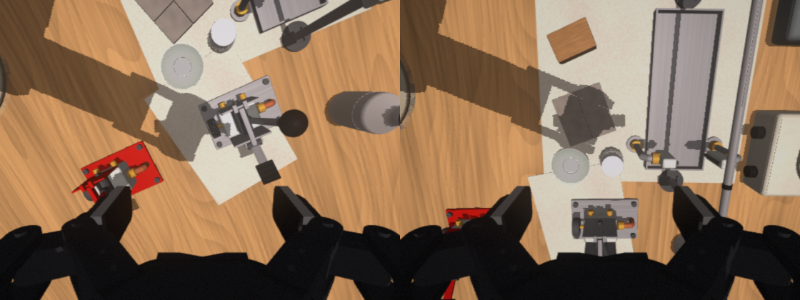

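Left (w1): grey valve, black knob at (291,122) and paddle at (266,170). Right (w2): rail at right with a dark ring near (727,187), nozzles at (645,150) and (715,150). Next, measure the rail, ring, nozzles, stand bar and valve.

Run:
```python
from h import *
def fit(q): # y or generic line in xy
    vx,vy,x0,y0=cv2.fitLine(q[:,:2].astype(np.float32),cv2.DIST_HUBER,0,.001,.001).ravel(); return np.array([vx,vy]),np.array([x0,y0])
im,d,K,T=load('w2');P=cloud(d,K,T);g=im.astype(int)
m=(d>0)&(np.abs(P[...,2]-.22)<.012)&(P[...,0]>.6)&(P[...,0]<.72)&(P[...,1]>-.17)
q=P[m];v,c=fit(q);v*=np.sign(v[1]);n=np.array([v[1],-v[0]]);print('rail w2',len(q),v,c,'zmax',np.percentile(q[:,2],95),'ang',np.degrees(np.arctan2(-v[0],v[1])), 'x at y=0',c[0]-c[1]*v[0]/v[1])
s=(P[...,:2]-c)@v; t=(P[...,:2]-c)@n
cen=m&(abs(t)<.003); 
for a in np.arange(-.2,.25,.003):
    k=cen&(abs(s-a)<.0025)
    if k.sum() and im[k].mean()<75: print('dark s',a.round(3),(c+a*v).round(3),im[k].mean().round())
for nme in('scene0','side0'):
    im,d,K,T=load(nme);P=cloud(d,K,T)
    m=(d>0)&(np.abs(P[...,2]-.222)<.008)&(abs(P[...,0]-.653)<.02)&(P[...,1]>-.15)&(P[...,1]<.13)
    q=P[m];v,c=fit(q);v*=np.sign(v[1]);print(nme,'rail',len(q),v,'x at 0',c[0]-c[1]*v[0]/v[1])
    s=P[...,1];
    pr=[(round(a,3),int(im[m&(abs(s-a)<.003)].mean())) for a in np.arange(-.13,.1,.004) if (m&(abs(s-a)<.003)).sum()]
    print([x for x in pr if x[1]<np.median([y for _,y in pr])-25])
    # clamps: z>.226
    m=(d>0)&(np.abs(P[...,2]-.23)<.006)&(abs(P[...,0]-.655)<.03)&(abs(P[...,1])<.25)
    for sg in(-1,1):
        q=P[m&(sg*P[...,1]>.13)]; print('clamp',sg,len(q),q.mean(0).round(3) if len(q) else '', q.min(0).round(3) if len(q) else '',q.max(0).round(3) if len(q) else '')
    # stand bar
    m=(d>0)&(np.abs(P[...,2]-.21)<.012)&(P[...,1]>.2)&(P[...,1]<.42)&(P[...,0]>.33)&(P[...,0]<.6)
    q=P[m];v,c=fit(q);v*=np.sign(v[1]);print('stand',len(q),v,c,'xdir ang',np.degrees(np.arctan2(-v[0],v[1])))
```

```text
rail w2 4407 [-6.8922434e-04  9.9999976e-01] [ 0.64486265 -0.0183759 ] zmax 0.22529235694573402 ang 0.039489646 x at y=0 0.64485
dark s -0.098 [ 0.645 -0.116] 45.0
dark s -0.095 [ 0.645 -0.113] 49.0
scene0 rail 450 [-0.00531726  0.9999859 ] x at 0 0.65168667
[(np.float64(-0.118), 84), (np.float64(-0.114), 53)]
clamp -1 104 [ 0.654 -0.188  0.23 ] [ 0.636 -0.205  0.224] [ 0.678 -0.13   0.235]
clamp 1 93 [0.653 0.162 0.23 ] [0.638 0.134 0.224] [0.678 0.176 0.235]
stand 273 [-0.76781064  0.6406768 ] [0.47679824 0.29066306] xdir ang 50.157696
side0 rail 326 [-0.00281281  0.99999607] x at 0 0.6459914
[]
clamp -1 196 [ 0.65  -0.186  0.229] [ 0.636 -0.209  0.224] [ 0.676 -0.131  0.236]
clamp 1 92 [0.651 0.158 0.23 ] [0.635 0.131 0.224] [0.676 0.176 0.236]
stand 473 [-0.77548534  0.6313656 ] [0.46704227 0.28921884] xdir ang 50.849056
```

```bash
python3 -m creep '[{"jaw":-1,"travel":[-33,366,0],"roll":0.864},{"jaw":-1,"travel":[-33,366,0],"roll":0.864},{"jaw":-1,"travel":[-33,366,0],"roll":0.864},{"jaw":-1,"travel":[-33,366,0],"roll":0.864},{"jaw":-1,"travel":[-33,366,0],"roll":0.864},{"jaw":-1,"travel":[-33,366,0],"roll":0.864},{"jaw":-1,"travel":[-33,366,0],"roll":0.864},{"jaw":-1,"travel":[-33,366,0],"roll":0.864},{"jaw":-1,"travel":[-33,366,0],"roll":0.864},{"jaw":-1,"travel":[-33,366,0],"roll":0.864},{"jaw":-1,"travel":[-33,366,0],"roll":0.864}]'
python3 - <<'E'
from h import *
im,d,K,T=grab('wrist','w3');P=cloud(d,K,T)
m=(d>0)&(P[...,2]>.235)&(P[...,2]<.275)&(P[...,0]>.3)&(P[...,0]<.6)&(P[...,1]>.2)
k,l,st,c=cv2.connectedComponentsWithStats(m.astype(np.uint8))
for i in range(1,k):
    if st[i,4]>60:
        top=(l==i)&(P[...,2]>.256); q=P[top][:,:2].astype(np.float32); 
        print(c[i].round(),st[i,4],im[l==i].mean().round(),len(q))
        if len(q)>10:
            r=cv2.minAreaRect((q*1000)); print(r,np.median(P[top],0))
m=(d>0)&(np.abs(P[...,2]-.211)<.006)&(P[...,1]>.15)&(P[...,0]>.33)&(P[...,0]<.6)
q=P[m];vx,vy,x0,y0=cv2.fitLine(q[:,:2].astype(np.float32),cv2.DIST_HUBER,0,.001,.001).ravel();print(len(q),vx,vy,x0,y0,np.degrees(np.arctan2(vy,vx)))
E
```

```text
time_s: 3.1
position: [0.4643, 0.297, 0.5148]
tool_rot: [[-0.77, 0.638, 0.0], [0.638, 0.77, -0.0], [-0.0, -0.0, -1.0]]
ft_force: [0.3, -0.3, 0.4]
grip_width: 0.0857
gripper_force: 0.0
[282. 113.] 699 32.0 699
((408.8349609375, 342.1118469238281), (11.860902786254883, 23.82718276977539), 50.61548614501953) [0.40890901 0.34206338 0.2628418 ]
[283. 264.] 651 51.0 496
((494.595947265625, 272.4603576660156), (11.134723663330078, 23.482341766357422), 50.48050308227539) [0.49367598 0.27328847 0.2629097 ]
3843 0.776502 -0.6301148 0.44018424 0.3166341 -39.05859
```

View pics/w3.png

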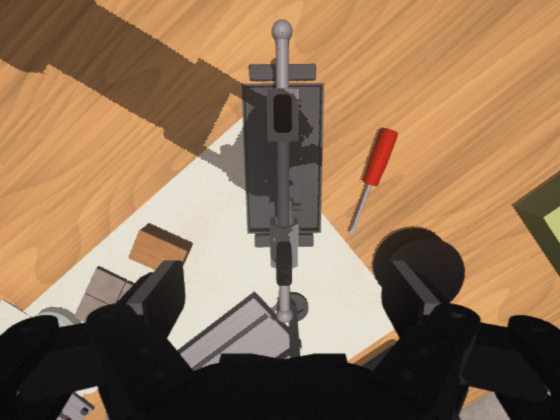

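The view shows the plate carrier's grip at (282,113). The top face measures 11.9 x 23.8 mm at yaw 50.6°, which matches the description. The empty carrier is at (283,264). Next, move over it, descend and grip.

```bash
python3 -m creep '[{"jaw":-1,"travel":[-55,45,0],"roll":0.002},{"jaw":-1,"travel":[-55,45,0],"roll":0.002},{"jaw":-1,"travel":[-55,45,-40],"roll":0.002},{"jaw":-1,"travel":[-55,45,-80],"roll":0.002},{"jaw":-1,"travel":[-55,45,-110],"roll":0.002},{"jaw":-1,"travel":[-55,45,-110],"roll":0.002},{"jaw":0,"travel":[-55,45,-110],"roll":0.002},{"jaw":1,"travel":[-55,45,-110],"roll":0.002},{"jaw":1,"travel":[-55,45,-110],"roll":0.002},{"jaw":1,"travel":[-55,45,-110],"roll":0.002},{"jaw":1,"travel":[-55,45,-110],"roll":0.002},{"jaw":1,"travel":[-55,45,-110],"roll":0.002}]' 60; python3 -m creep '[{"jaw":1,"travel":[0,0,0],"roll":0},{"jaw":1,"travel":[0,0,0],"roll":0},{"jaw":1,"travel":[0,0,0],"roll":0},{"jaw":1,"travel":[0,0,0],"roll":0}]'
```

```text
time_s: 4.35
position: [0.4083, 0.3435, 0.4055]
tool_rot: [[-0.773, 0.634, -0.0], [0.634, 0.773, -0.001], [-0.001, -0.001, -1.0]]
ft_force: [-3.8, -4.2, 5.5]
grip_width: 0.0109
gripper_force: 60.2
time_s: 4.75
position: [0.4083, 0.3435, 0.4054]
tool_rot: [[-0.773, 0.634, -0.0], [0.634, 0.773, -0.001], [-0.001, -0.001, -1.0]]
ft_force: [-2.6, -4.1, 5.6]
grip_width: 0.0113
gripper_force: 60.2
```

```bash
python3 -m creep '[{"jaw":1,"travel":[0,0,10],"roll":0},{"jaw":1,"travel":[0,0,20],"roll":0},{"jaw":1,"travel":[0,0,30],"roll":0},{"jaw":1,"travel":[0,0,40],"roll":0},{"jaw":1,"travel":[0,0,40],"roll":0},{"jaw":1,"travel":[-6,-8,40],"roll":0},{"jaw":1,"travel":[-13,-15,40],"roll":0},{"jaw":1,"travel":[-19,-23,40],"roll":0},{"jaw":1,"travel":[-25,-31,40],"roll":0},{"jaw":1,"travel":[-35,-42,40],"roll":0},{"jaw":1,"travel":[-44,-54,40],"roll":0},{"jaw":1,"travel":[-44,-54,40],"roll":0}]'
python3 - <<'E'
from h import *
im,d,K,T=grab('side','s1')
w=grab('wrist','w4')[0]
cv2.imwrite('pics/c4.png',np.hstack([cv2.resize(im[100:250,180:380],(400,300)),cv2.resize(w,(400,300))])[:,:,::-1])
E
```

```text
time_s: 5.95
position: [0.3635, 0.2886, 0.445]
tool_rot: [[-0.773, 0.635, -0.0], [0.635, 0.773, -0.0], [-0.0, -0.0, -1.0]]
ft_force: [0.3, 0.7, -2.3]
grip_width: 0.0112
gripper_force: 59.4
```

View pics/c4.png

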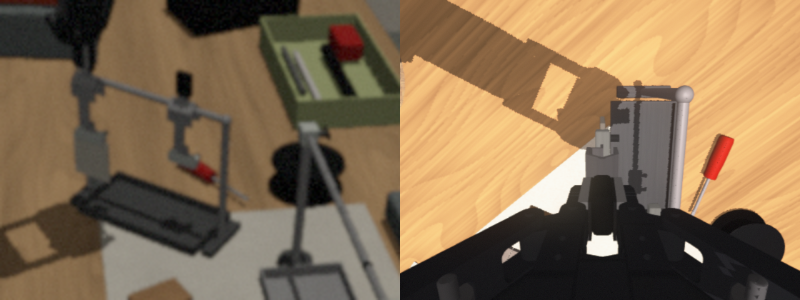

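The carrier is off the bar and free, with the plate still in its clip. The empty one still hangs on the stand. Next, carry it to the rail's robot side at y≈0.03 and turn it square to the rail.

```bash
python3 -m creep '[{"jaw":1,"travel":[10,-25,10],"roll":-0.05},{"jaw":1,"travel":[25,-60,20],"roll":-0.15},{"jaw":1,"travel":[43,-95,20],"roll":-0.27},{"jaw":1,"travel":[60,-130,20],"roll":-0.39},{"jaw":1,"travel":[80,-165,20],"roll":-0.51},{"jaw":1,"travel":[105,-195,20],"roll":-0.63},{"jaw":1,"travel":[135,-220,20],"roll":-0.75},{"jaw":1,"travel":[165,-240,16],"roll":-0.85},{"jaw":1,"travel":[190,-252,12],"roll":-0.883},{"jaw":1,"travel":[202,-258,11],"roll":-0.883},{"jaw":1,"travel":[208,-259,11],"roll":-0.883},{"jaw":1,"travel":[208,-259,11],"roll":-0.883}]' ; python3 -m creep '[{"jaw":1,"travel":[0,0,0],"roll":0},{"jaw":1,"travel":[0,0,0],"roll":0},{"jaw":1,"travel":[0,0,0],"roll":0}]';python3 - <<'E'
from h import *
im,d,K,T=grab('wrist','w5');P=cloud(d,K,T)
m=(d>0)&(np.abs(P[...,2]-.221)<.006)&(abs(P[...,0]-.65)<.02)&(P[...,1]>-.0)&(P[...,1]<.14)
q=P[m];vx,vy,x0,y0=cv2.fitLine(q[:,:2].astype(np.float32),cv2.DIST_HUBER,0,.001,.001).ravel()
print(len(q),vx,vy,'x at .03',x0+(.03-y0)*vx/vy,'zmax',np.percentile(q[:,2],[50,95]))
q=q[q[:,2]>np.percentile(q[:,2],80)];print('crest x',np.median(q,0), T[:3,3])
E
```

```text
time_s: 7.25
position: [0.5732, 0.0309, 0.4552]
tool_rot: [[-0.001, 1.0, -0.001], [1.0, 0.001, 0.0], [0.0, -0.001, -1.0]]
ft_force: [-0.8, -0.7, -2.3]
grip_width: 0.0114
gripper_force: 59.4
time_s: 7.55
position: [0.5721, 0.0312, 0.4561]
tool_rot: [[-0.002, 1.0, 0.001], [1.0, 0.002, -0.0], [-0.0, 0.001, -1.0]]
ft_force: [-0.5, 0.2, -2.3]
grip_width: 0.0115
gripper_force: 59.4
3939 0.0020068432 -0.999998 x at .03 0.6460911 zmax [0.22350117 0.22509004]
crest x [0.64706244 0.07954476 0.2247738 ] [0.57191277 0.09626917 0.42467169]
```

```bash
python3 -m creep '[{"jaw":1,"travel":[20,0,0],"roll":0},{"jaw":1,"travel":[40,0,0],"roll":0},{"jaw":1,"travel":[55,0,0],"roll":0},{"jaw":1,"travel":[68,0,0],"roll":0},{"jaw":1,"travel":[75,0,0],"roll":0},{"jaw":1,"travel":[75,0,0],"roll":0},{"jaw":1,"travel":[75,0,0],"roll":0}]'; python3 -m creep '[{"jaw":1,"travel":[0,0,-10],"roll":0},{"jaw":1,"travel":[0,0,-20],"roll":0},{"jaw":1,"travel":[0,0,-30],"roll":0},{"jaw":1,"travel":[0,0,-35],"roll":0},{"jaw":1,"travel":[0,0,-38],"roll":0},{"jaw":1,"travel":[0,0,-38],"roll":0},{"jaw":1,"travel":[0,0,-38],"roll":0}]'
```

```text
time_s: 8.3
position: [0.6473, 0.0309, 0.4558]
tool_rot: [[-0.001, 1.0, -0.0], [1.0, 0.001, -0.0], [-0.0, -0.0, -1.0]]
ft_force: [0.8, 0.8, -2.3]
grip_width: 0.011
gripper_force: 59.5
time_s: 9.0
position: [0.6477, 0.0308, 0.4181]
tool_rot: [[-0.001, 1.0, 0.001], [1.0, 0.001, -0.0], [-0.0, 0.001, -1.0]]
ft_force: [0.3, 0.4, -1.8]
grip_width: 0.0111
gripper_force: 59.4
```

```bash
python3 -m creep '[{"jaw":1,"travel":[0,0,-1],"roll":0},{"jaw":1,"travel":[0,0,-2],"roll":0},{"jaw":1,"travel":[0,0,-2.5],"roll":0},{"jaw":1,"travel":[0,0,-2.5],"roll":0}]'
python3 - <<'E'
from h import *
im,d,K,T=grab('side','s2');P=cloud(d,K,T)
im2,*_=grab('scene','c2')
cv2.imwrite('pics/c5.png',np.hstack([cv2.resize(im[130:340,260:440],(360,420)),cv2.resize(im2[170:350,200:380],(420,420))])[:,:,::-1])
E
```

```text
time_s: 9.4
position: [0.6476, 0.0308, 0.4156]
tool_rot: [[-0.001, 1.0, 0.001], [1.0, 0.001, -0.0], [-0.0, 0.001, -1.0]]
ft_force: [0.1, 1.5, -0.5]
grip_width: 0.011
gripper_force: 59.9
```

View pics/c5.png

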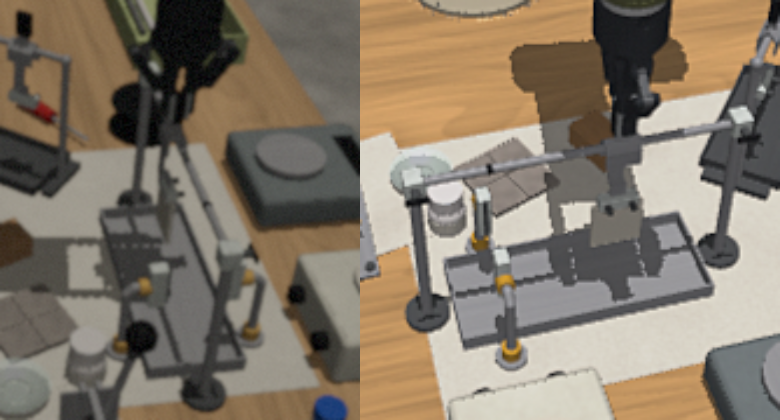

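The carrier is seated on the rail, hook over the bar, and clear of the nozzles. The mark ring is to the left in the scene half (490,168). Now slide it in −y.

```bash
python3 -m creep '[{"jaw":1,"travel":[0,-8,0],"roll":0},{"jaw":1,"travel":[0,-20,0],"roll":0},{"jaw":1,"travel":[0,-35,0],"roll":0},{"jaw":1,"travel":[0,-50,0],"roll":0},{"jaw":1,"travel":[0,-65,0],"roll":0},{"jaw":1,"travel":[0,-80,0],"roll":0},{"jaw":1,"travel":[0,-95,0],"roll":0},{"jaw":1,"travel":[0,-110,0],"roll":0},{"jaw":1,"travel":[0,-123,0],"roll":0},{"jaw":1,"travel":[0,-135,0],"roll":0},{"jaw":1,"travel":[0,-144,0],"roll":0},{"jaw":1,"travel":[0,-144,0],"roll":0}]'; python3 -m creep '[{"jaw":1,"travel":[0,0,0],"roll":0},{"jaw":1,"travel":[0,0,0],"roll":0}]';python3 - <<'E'
from h import *
for n in('scene','side'):
    im,d,K,T=grab(n,n+'3');P=cloud(d,K,T)
    b=(d>0)&(abs(P[...,0]-.648)<.03)&(P[...,1]<.02)&(P[...,1]>-.17)
    for z0,z1,s in((.195,.215,'hook'),(.075,.125,'plate')):
        q=P[b&(P[...,2]>z0)&(P[...,2]<z1)]
        if len(q): print(n,s,len(q),np.percentile(q[:,1],[2,50,98]).round(4),np.median(q,0).round(3))
    m0=load(n+'0'); P0=cloud(*m0[1:]); 
    g=m0[0].astype(int).max(2); r=(g<75)&(abs(P0[...,2]-.222)<.008)&(abs(P0[...,0]-.65)<.015)&(P0[...,1]<-.02)&(P0[...,1]>-.15); q=P0[r]
    print('ring',len(q),np.median(q,0) if len(q) else '', np.argwhere(r).mean(0) if len(q) else '')
E
```

```text
time_s: 10.7
position: [0.6477, -0.1153, 0.4156]
tool_rot: [[0.001, 1.0, 0.002], [1.0, -0.001, -0.002], [-0.002, 0.002, -1.0]]
ft_force: [4.4, -3.4, 2.6]
grip_width: 0.0112
gripper_force: 60.4
time_s: 10.9
position: [0.6477, -0.1144, 0.4156]
tool_rot: [[0.0, 1.0, 0.002], [1.0, -0.0, -0.003], [-0.003, 0.002, -1.0]]
ft_force: [4.8, -2.2, 2.5]
grip_width: 0.011
gripper_force: 60.3
scene hook 88 [-0.1355 -0.1171 -0.0979] [ 0.661 -0.117  0.208]
scene plate 224 [-0.1459 -0.1215 -0.0876] [ 0.653 -0.122  0.101]
ring 9 [ 0.65413491 -0.11553122  0.22439446] [242.77777778 254.11111111]
side hook 50 [-0.1377 -0.1224 -0.0967] [ 0.636 -0.122  0.206]
side plate 165 [-0.148  -0.1291 -0.0888] [ 0.647 -0.129  0.099]
ring 6 [ 0.64443664 -0.11603044  0.22447438] [231.66666667 362.16666667]
```

```bash
python3 -m creep '[{"jaw":1,"travel":[0.5,1.2,-0.3],"roll":0},{"jaw":1,"travel":[0.5,1.2,-0.3],"roll":0},{"jaw":0.6,"travel":[0.5,1.2,-0.3],"roll":0},{"jaw":0.3,"travel":[0.5,1.2,-0.3],"roll":0},{"jaw":0,"travel":[0.5,1.2,-0.3],"roll":0},{"jaw":0,"travel":[0.5,1.2,-0.3],"roll":0},{"jaw":0,"travel":[0.5,1.2,-0.3],"roll":0},{"jaw":0,"travel":[0.5,1.2,10],"roll":0},{"jaw":0,"travel":[0.5,1.2,30],"roll":0},{"jaw":0,"travel":[0.5,1.2,60],"roll":0},{"jaw":0,"travel":[0.5,1.2,90],"roll":0},{"jaw":0,"travel":[0.5,1.2,100],"roll":0}]'
python3 - <<'E'
from h import *
for n in('scene','side'):
    im,d,K,T=grab(n,n+'4');P=cloud(d,K,T)
    b=(d>0)&(abs(P[...,0]-.648)<.03)&(P[...,1]<.02)&(P[...,1]>-.17)
    for z0,z1,s in((.195,.215,'hook'),(.075,.125,'plate'),(.242,.27,'grip')):
        q=P[b&(P[...,2]>z0)&(P[...,2]<z1)]
        if len(q): print(n,s,len(q),np.percentile(q[:,1],[2,50,98]).round(4),np.median(q,0).round(3))
im,d,K,T=grab('wrist','w6');P=cloud(d,K,T)
m=(d>0)&(P[...,2]>.262)&(P[...,2]<.285)&(abs(P[...,0]-.648)<.02)&(abs(P[...,1]+.115)<.03); q=(P[m][:,:2]*1000).astype(np.float32)
print(len(q),cv2.minAreaRect(q) if len(q) else '')
# ring refine w2
im,d,K,T=load('w2');P=cloud(d,K,T);m=(d>0)&(abs(P[...,2]-.223)<.006)&(abs(P[...,0]-.645)<.004)&(abs(P[...,1]+.115)<.02)
w=np.clip(110-im.mean(2),0,None)*m; print('ring',(w[...,None]*P).sum((0,1))/w.sum())
E
```

```text
time_s: 12.2
position: [0.6474, -0.1117, 0.5194]
tool_rot: [[-0.001, 1.0, 0.006], [1.0, 0.001, -0.002], [-0.002, 0.006, -1.0]]
ft_force: [1.1, -0.7, 0.8]
grip_width: 0.0426
gripper_force: 0.0
scene hook 81 [-0.1337 -0.1152 -0.0954] [ 0.661 -0.115  0.207]
scene plate 213 [-0.1441 -0.1199 -0.0873] [ 0.653 -0.12   0.102]
scene grip 85 [-0.1265 -0.1154 -0.105 ] [ 0.654 -0.115  0.256]
side hook 53 [-0.1347 -0.1204 -0.0962] [ 0.636 -0.12   0.206]
side plate 165 [-0.1459 -0.1262 -0.0869] [ 0.647 -0.126  0.098]
side grip 86 [-0.1286 -0.1246 -0.1069] [ 0.645 -0.125  0.256]
601 ((647.79150390625, -114.43241119384766), (11.678874969482422, 23.364450454711914), 0.03710341081023216)
ring [ 0.64401935 -0.11528387  0.22247839]
```

Run:
```python
from h import *
im,d,K,T=load('w1');P=cloud(d,K,T)
loc=(d>0)&(abs(P[...,0]-.5)<.13)&(abs(P[...,1]+.29)<.13)
dark=im.max(2)<70
for s,m in (('high dark',loc&dark&(P[...,2]>.1)),('cheek top',loc&(abs(P[...,2]-.114)<.006)&~dark),('foot',loc&(P[...,2]>.004)&(P[...,2]<.03))):
    k,l,st,c=cv2.connectedComponentsWithStats(m.astype(np.uint8))
    for i in range(1,k):
        if st[i,4]>60:
            q=P[l==i]; r=cv2.minAreaRect((q[:,:2]*1000).astype(np.float32)); print(s,c[i].round(),st[i,4],'med',np.median(q,0).round(3),'z',q[:,2].min().round(3),q[:,2].max().round(3),[np.round(x,1) for x in r])
for n in('scene0','side0','w2'):
    im,d,K,T=load(n);P=cloud(d,K,T);loc=(d>0)&(abs(P[...,0]-.5)<.13)&(abs(P[...,1]+.29)<.13)&(im.max(2)<70)&(P[...,2]>.1)
    k,l,st,c=cv2.connectedComponentsWithStats(loc.astype(np.uint8))
    for i in range(1,k):
        if st[i,4]>30: q=P[l==i]; print(n,c[i].round(),st[i,4],np.median(q,0).round(3),q.min(0).round(3),q.max(0).round(3))
im=load('w1')[0]; cv2.imwrite('pics/c6.png',cv2.resize(im[100:300,250:450],(600,600),interpolation=cv2.INTER_CUBIC)[:,:,::-1])
```

```text
high dark [408. 172.] 1271 med [ 0.529 -0.288  0.226] z 0.156 0.232 [array([ 531.3, -289.7]), array([29.7, 27.8]), np.float64(52.2)]
high dark [375. 240.] 672 med [ 0.498 -0.367  0.148] z 0.136 0.158 [array([ 497.6, -367. ]), array([26. , 24.3]), np.float64(0.9)]
high dark [297. 363.] 47338 med [ 0.435 -0.267  0.418] z 0.353 0.442 [array([ 431.9, -274.5]), array([ 33., 141.]), np.float64(67.4)]
cheek top [347. 177.] 1188 med [ 0.496 -0.301  0.117] z 0.108 0.12 [array([ 495.8, -297. ]), array([64. , 78.9]), np.float64(1.5)]
foot [380.  37.] 157 med [ 0.606 -0.164  0.021] z 0.004 0.024 [array([ 608.6, -163. ]), array([ 5., 42.]), np.float64(88.6)]
foot [399.  57.] 149 med [ 0.627 -0.195  0.007] z 0.004 0.01 [array([ 626. , -195.4]), array([ 7.9, 35.8]), np.float64(0.3)]
foot [310.  70.] 96 med [ 0.508 -0.168  0.022] z 0.005 0.03 [array([ 511.7, -166.8]), array([ 6.6, 32.5]), np.float64(77.0)]
foot [259. 105.] 1402 med [ 0.43  -0.182  0.01 ] z 0.004 0.018 [array([ 430.1, -183. ]), array([82.2, 45.9]), np.float64(0.0)]
foot [337. 147.] 3309 med [ 0.518 -0.265  0.007] z 0.004 0.03 [array([ 505.6, -291.7]), array([150. ,  99.7]), np.float64(1.6)]
scene0 [178. 225.] 119 [ 0.543 -0.291  0.223] [ 0.527 -0.305  0.18 ] [ 0.551 -0.277  0.233]
scene0 [151. 240.] 78 [ 0.502 -0.368  0.149] [ 0.487 -0.38   0.137] [ 0.515 -0.356  0.159]
side0 [325. 308.] 370 [ 0.524 -0.296  0.215] [ 0.502 -0.308  0.101] [ 0.546 -0.262  0.233]
side0 [297. 328.] 43 [ 0.479 -0.266  0.107] [ 0.465 -0.271  0.1  ] [ 0.49  -0.263  0.115]
side0 [313. 354.] 183 [ 0.491 -0.361  0.144] [ 0.467 -0.382  0.1  ] [ 0.517 -0.319  0.162]
w2 [280. 328.] 243 [ 0.496 -0.262  0.107] [ 0.464 -0.264  0.1  ] [ 0.526 -0.257  0.117]
w2 [288. 350.] 113 [ 0.507 -0.288  0.117] [ 0.502 -0.293  0.1  ] [ 0.514 -0.286  0.131]
```

View pics/c6.png

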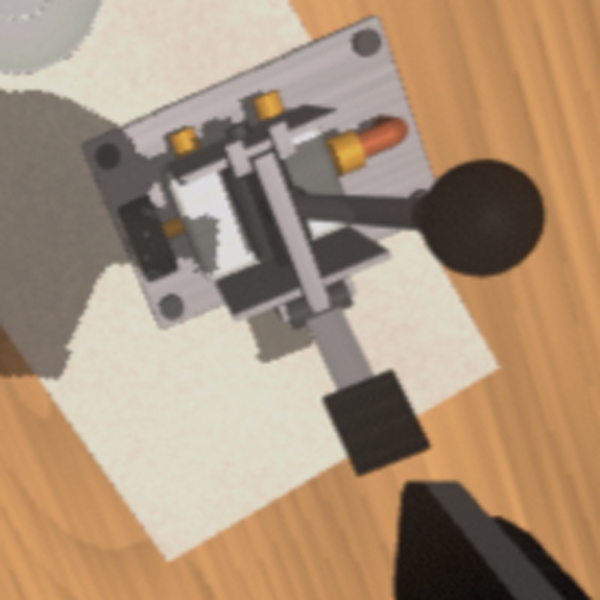

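The carrier now hangs by itself. Its grip centre is at y −0.1144 and the ring is at −0.115. The valve pivot is near (0.496,−0.291), yaw about 1.5°, with the knob at (0.533,−0.290,0.215) and the paddle at (0.499,−0.367,0.146). All of these match the given dimensions. Next, move above the paddle with the fingers closed.

```bash
python3 -m creep '[{"jaw":0,"travel":[0,0,20],"roll":0},{"jaw":0.5,"travel":[-148,-266,20],"roll":-1.571},{"jaw":1,"travel":[-148,-266,20],"roll":-1.571},{"jaw":1,"travel":[-148,-266,20],"roll":-1.571},{"jaw":1,"travel":[-148,-266,20],"roll":-1.571},{"jaw":1,"travel":[-148,-266,20],"roll":-1.571},{"jaw":1,"travel":[-148,-266,20],"roll":-1.571},{"jaw":1,"travel":[-148,-266,20],"roll":-1.571},{"jaw":1,"travel":[-148,-266,20],"roll":-1.571},{"jaw":1,"travel":[-148,-266,20],"roll":-1.571},{"jaw":1,"travel":[-148,-266,20],"roll":-1.571},{"jaw":1,"travel":[-148,-266,20],"roll":-1.571}]' 30; python3 -m creep '[{"jaw":1,"travel":[0,0,-50],"roll":-0.1},{"jaw":1,"travel":[0,0,-100],"roll":-0.1},{"jaw":1,"travel":[0,0,-150],"roll":-0.1},{"jaw":1,"travel":[0,0,-180],"roll":-0.1},{"jaw":1,"travel":[0,0,-180],"roll":-0.1}]'
python3 - <<'E'
from h import *
im,d,K,T=load('scene4');P=cloud(d,K,T);g=im.astype(int)
m=(d>0)&(g[...,2]-g[...,0]>60)&(P[...,2]>.1);print('cap',np.median(P[m],0))
E
```

```text
time_s: 13.55
position: [0.5003, -0.3784, 0.5331]
tool_rot: [[1.0, -0.005, -0.002], [-0.005, -1.0, 0.003], [-0.002, -0.003, -1.0]]
ft_force: [0.4, 0.6, 0.5]
grip_width: 0.0002
gripper_force: 0.0
time_s: 14.05
position: [0.4996, -0.3775, 0.3493]
tool_rot: [[0.995, -0.099, -0.008], [-0.099, -0.995, 0.009], [-0.009, -0.008, -1.0]]
ft_force: [0.2, 1.2, 0.7]
grip_width: -0.0003
gripper_force: 0.0
cap [ 0.70998206 -0.35970145  0.169017  ]
```

```bash
python3 -m creep '[{"jaw":1,"travel":[0,0,-8],"roll":0.12},{"jaw":1,"travel":[0,0,-15],"roll":0.12},{"jaw":1,"travel":[0,0,-22],"roll":0.12},{"jaw":1,"travel":[0,-1,-29],"roll":0.12},{"jaw":1,"travel":[0,-2,-36],"roll":0.12},{"jaw":1,"travel":[0,-3,-43],"roll":0.12},{"jaw":1,"travel":[0,-4,-50],"roll":0.12},{"jaw":1,"travel":[0,-4,-57],"roll":0.12},{"jaw":1,"travel":[0,-4,-64],"roll":0.12},{"jaw":1,"travel":[0,-4,-71],"roll":0.12}]'; python3 -m creep '[{"jaw":1,"travel":[0,0,-6],"roll":0},{"jaw":1,"travel":[0,0,-12],"roll":0},{"jaw":1,"travel":[0,0,-18],"roll":0},{"jaw":1,"travel":[0,0,-22],"roll":0},{"jaw":1,"travel":[0,0,-24],"roll":0},{"jaw":1,"travel":[0,0,-24],"roll":0}]'
```

```text
time_s: 15.05
position: [0.5001, -0.382, 0.2836]
tool_rot: [[1.0, 0.021, -0.0], [0.021, -1.0, 0.0], [-0.0, -0.0, -1.0]]
ft_force: [-0.2, -1.2, 2.0]
grip_width: 0.0
gripper_force: 1.0
time_s: 15.65
position: [0.5001, -0.382, 0.2599]
tool_rot: [[1.0, 0.021, -0.0], [0.021, -1.0, 0.0], [-0.0, -0.0, -1.0]]
ft_force: [-0.4, 0.1, 0.1]
grip_width: -0.0
gripper_force: 0.0
```

```bash
python3 -m creep '[{"jaw":1,"travel":[0,0,-4],"roll":0},{"jaw":1,"travel":[0,0,-8],"roll":0},{"jaw":1,"travel":[0,0,-12],"roll":0},{"jaw":1,"travel":[0,0,-12],"roll":0},{"jaw":1,"travel":[0,0,-12],"roll":0}]'
python3 - <<'E'
from h import *
for n in('scene','side'):
    im,d,K,T=grab(n,n+'5')
E
```

```text
time_s: 16.15
position: [0.5003, -0.3836, 0.2498]
tool_rot: [[1.0, 0.02, 0.004], [0.02, -1.0, -0.006], [0.003, 0.006, -1.0]]
ft_force: [1.0, -7.7, 8.6]
grip_width: -0.0005
gripper_force: 3.5
```

Contact came at tip height 0.076 m with about 11 N normal to the paddle, as expected at the end stop. Next, lift off, move above the knob and check.

```bash
python3 -m creep '[{"jaw":1,"travel":[0,-2,10],"roll":0},{"jaw":1,"travel":[0,-5,55],"roll":0},{"jaw":1,"travel":[0,-5,105],"roll":0},{"jaw":1,"travel":[0,-5,155],"roll":0},{"jaw":0.5,"travel":[0,0,205],"roll":0},{"jaw":0,"travel":[15,40,215],"roll":0},{"jaw":-0.5,"travel":[33,92,215],"roll":0},{"jaw":-0.5,"travel":[33,92,215],"roll":0},{"jaw":-0.5,"travel":[33,92,215],"roll":0},{"jaw":-0.5,"travel":[33,92,215],"roll":0}]'
python3 - <<'E'
from h import *
im,d,K,T=grab('wrist','w7');P=cloud(d,K,T)
a=grab('side','side6')[0]; sc,ds,Ks,Ts=grab('scene','scene6')
Q=cloud(ds,Ks,Ts)
for nm,i,X in(('wrist',im,P),('scene',sc,Q)):
    m=(i.max(2)<70)&(abs(X[...,0]-.53)<.06)&(abs(X[...,1]+.29)<.04)&(X[...,2]>.19)&(X[...,2]<.24)
    q=X[m];print(nm,len(q),np.median(q,0).round(3) if len(q) else '',[np.round(x,1) for x in cv2.minAreaRect((q[:,:2]*1000).astype(np.float32))] if len(q)>5 else '')
cv2.imwrite('pics/c7.png',np.hstack([cv2.resize(im,(400,300)),cv2.resize(a[280:400,240:400],(400,300))])[:,:,::-1])
c=cv2.resize(sc[200:300,110:243],(400,300)); e=cv2.resize(sc[210:340,200:373],(400,300))
cv2.imwrite('pics/c7.png',np.vstack([cv2.imread('pics/c7.png'),np.hstack([c,e])[:,:,::-1]]))
E
```

```text
time_s: 17.25
position: [0.533, -0.2907, 0.4629]
tool_rot: [[1.0, 0.02, -0.001], [0.02, -1.0, 0.0], [-0.001, -0.0, -1.0]]
ft_force: [0.4, -0.0, 0.0]
grip_width: 0.0639
gripper_force: 0.0
wrist 1666 [ 0.537 -0.291  0.226] [array([ 533.9, -291.2]), array([30.9, 30.3]), np.float64(44.6)]
scene 115 [ 0.543 -0.291  0.223] [array([ 540.4, -291.5]), array([28.6, 22.1]), np.float64(84.5)]
```

View pics/c7.png

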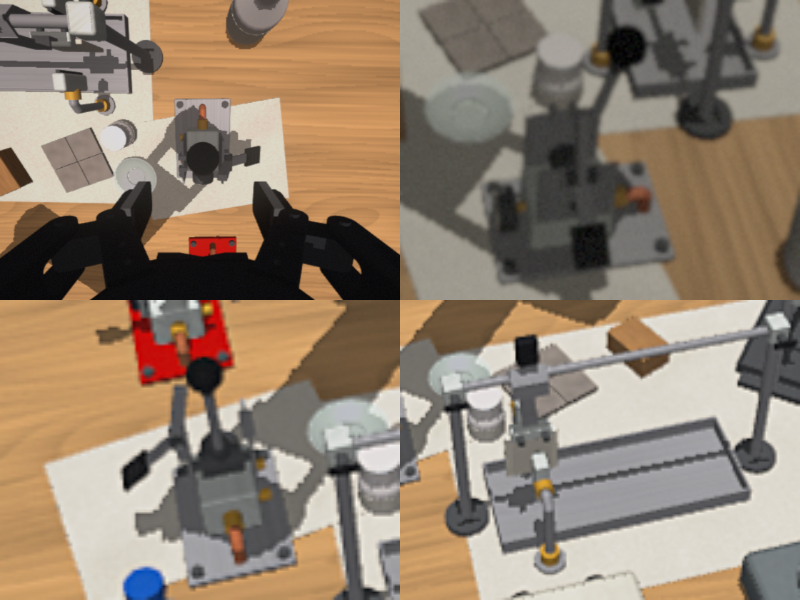

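The paddle now points down and the blade stands up. The carrier hangs squarely between the nozzles. I'll check the paddle angle numerically.

Run:
```python
from h import *
for n in('w7','scene6','side6'):
    im,d,K,T=load(n);P=cloud(d,K,T)
    m=(d>0)&(im.max(2)<60)&(abs(P[...,0]-.5)<.03)&(P[...,1]<-.345)&(P[...,1]>-.40)&(P[...,2]>.04)&(P[...,2]<.13)
    q=P[m]
    if len(q)>10:
        s=np.polyfit(q[:,1],q[:,2],1);c=np.median(q,0);print(n,len(q),c.round(4),q.min(0).round(3),q.max(0).round(3),'slope deg',np.degrees(np.arctan(s[0])).round(1),'centre angle',np.degrees(np.arctan2(c[2]-.112,-(c[1]+.327))).round(1))
```

```text
w7 403 [ 0.4996 -0.3682  0.0844] [ 0.486 -0.381  0.073] [ 0.512 -0.356  0.093] slope deg 36.6 centre angle -33.9
scene6 61 [ 0.502  -0.369   0.0839] [ 0.488 -0.381  0.073] [ 0.516 -0.358  0.093] slope deg 36.7 centre angle -33.8
side6 239 [ 0.4972 -0.3701  0.0834] [ 0.484 -0.384  0.072] [ 0.512 -0.356  0.095] slope deg 34.9 centre angle -33.6
```

Run:
```python
from h import *
for n in('w1','scene0','side0'):
    im,d,K,T=load(n);P=cloud(d,K,T)
    m=(d>0)&(im.max(2)<60)&(abs(P[...,0]-.5)<.03)&(P[...,1]<-.345)&(P[...,1]>-.40)&(P[...,2]>.12)&(P[...,2]<.18)
    q=P[m];s=np.polyfit(q[:,1],q[:,2],1);c=np.median(q,0);print(n,len(q),c.round(4),q.min(0).round(3),q.max(0).round(3),'slope',np.degrees(np.arctan(s[0])).round(1))
```

```text
w1 637 [ 0.4976 -0.3673  0.148 ] [ 0.485 -0.379  0.137] [ 0.51  -0.355  0.158] slope -39.1
scene0 74 [ 0.5024 -0.3677  0.1496] [ 0.488 -0.38   0.137] [ 0.515 -0.356  0.159] slope -36.7
side0 104 [ 0.4971 -0.3742  0.1537] [ 0.484 -0.382  0.135] [ 0.511 -0.351  0.162] slope -34.4
```

The slopes are symmetric about the level (about +38° at the start, −37° now, by the same estimator), and the push met the stop, so the catch is fully over. Next, grip the knob.

```bash
python3 -m creep '[{"jaw":-0.5,"travel":[1,0,-40],"roll":0},{"jaw":-0.5,"travel":[1,0,-75],"roll":0},{"jaw":-0.5,"travel":[1,0,-93],"roll":0},{"jaw":-0.5,"travel":[1,0,-93],"roll":0},{"jaw":0,"travel":[1,0,-93],"roll":0},{"jaw":1,"travel":[1,0,-93],"roll":0},{"jaw":1,"travel":[1,0,-93],"roll":0},{"jaw":1,"travel":[1,0,-93],"roll":0},{"jaw":1,"travel":[1,0,-93],"roll":0},{"jaw":1,"travel":[1,0,-93],"roll":0}]' 60
```

```text
time_s: 18.4
position: [0.5341, -0.2904, 0.3721]
tool_rot: [[1.0, 0.021, 0.003], [0.021, -1.0, -0.003], [0.003, 0.003, -1.0]]
ft_force: [0.5, -2.4, 6.4]
grip_width: 0.0294
gripper_force: 58.9
```

```bash
python3 -m creep '[{"jaw":0,"travel":[0,0,0],"roll":0},{"jaw":0,"travel":[0,0,0],"roll":0},{"jaw":0,"travel":[0,0,-5],"roll":0},{"jaw":0,"travel":[0,0,-5],"roll":0},{"jaw":1,"travel":[0,0,-5],"roll":0},{"jaw":1,"travel":[0,0,-5],"roll":0},{"jaw":1,"travel":[0,0,-5],"roll":0},{"jaw":1,"travel":[0,0,-5],"roll":0},{"jaw":1,"travel":[0,0,-5],"roll":0}]' 60
```

```text
time_s: 19.3
position: [0.5341, -0.2906, 0.3652]
tool_rot: [[1.0, 0.02, 0.0], [0.02, -1.0, -0.001], [0.0, 0.001, -1.0]]
ft_force: [0.7, -5.8, -1.7]
grip_width: 0.0293
gripper_force: 59.2
```

```bash
python3 -m creep '[{"jaw":1,"travel":[-14.5,0,3],"roll":0},{"jaw":1,"travel":[-29.5,-1,4.5],"roll":0},{"jaw":1,"travel":[-44.5,-1,4.5],"roll":0},{"jaw":1,"travel":[-59.5,-2,3],"roll":0},{"jaw":1,"travel":[-74,-2,0],"roll":0},{"jaw":1,"travel":[-88.5,-2,-4.5],"roll":0},{"jaw":1,"travel":[-102,-3,-10],"roll":0},{"jaw":1,"travel":[-115.5,-3,-17.5],"roll":0},{"jaw":1,"travel":[-119,-3,-19.5],"roll":0},{"jaw":1,"travel":[-119,-3,-19.5],"roll":0},{"jaw":1,"travel":[-119,-3,-19.5],"roll":0}]' 70
```

```text
time_s: 20.4
position: [0.4156, -0.293, 0.3461]
tool_rot: [[1.0, 0.021, 0.001], [0.021, -1.0, -0.0], [0.001, 0.0, -1.0]]
ft_force: [0.4, -0.7, -0.4]
grip_width: -0.0
gripper_force: 0.0
```

The ball slipped out of the side grip. Next, back off, check the state, and regrip with one finger in front of the ball and one behind it, so the pull doesn't depend on friction.

```bash
python3 -m creep '[{"jaw":1,"travel":[0,0,45],"roll":0.2},{"jaw":1,"travel":[0,0,90],"roll":0.4},{"jaw":0,"travel":[40,3,115],"roll":0.8},{"jaw":-0.5,"travel":[80,3,115],"roll":1.2},{"jaw":-0.5,"travel":[117,3,115],"roll":1.571},{"jaw":-0.5,"travel":[117,3,115],"roll":1.571},{"jaw":-0.5,"travel":[117,3,115],"roll":1.571},{"jaw":-0.5,"travel":[117,3,115],"roll":1.571},{"jaw":-0.5,"travel":[117,3,115],"roll":1.571},{"jaw":-0.5,"travel":[117,3,115],"roll":1.571},{"jaw":-0.5,"travel":[117,3,115],"roll":1.571},{"jaw":-0.5,"travel":[117,3,115],"roll":1.571}]' 60
python3 - <<'E'
from h import *
im,d,K,T=grab('wrist','w8');P=cloud(d,K,T); print(T[:3,3])
sc,ds,Ks,Ts=grab('scene','scene7'); si,dd,Kd,Td=grab('side','side7')
for nm,i,X in(('wrist',im,P),('scene',sc,cloud(ds,Ks,Ts)),('side',si,cloud(dd,Kd,Td))):
    m=(i.max(2)<70)&(abs(X[...,0]-.53)<.06)&(abs(X[...,1]+.29)<.04)&(X[...,2]>.19)&(X[...,2]<.24)
    q=X[m];print(nm,len(q),np.median(q,0).round(4) if len(q) else '',[np.round(x,1) for x in cv2.minAreaRect((q[:,:2]*1000).astype(np.float32))] if len(q)>5 else '')
    if len(q)>20: # sphere centre fit, R=16
        from scipy.optimize import least_squares
        r=least_squares(lambda c:np.linalg.norm(q-c,axis=1)-.016,[.533,-.291,.215],loss='soft_l1',f_scale=.002);print('  sphere',r.x.round(4),np.abs(r.fun).mean())
    m=(i.max(2)<60)&(abs(X[...,0]-.5)<.03)&(X[...,1]<-.345)&(X[...,1]>-.40)&(X[...,2]>.04)&(X[...,2]<.16)
    print('  paddle',np.median(X[m],0).round(4))
    m=(X[...,2]>.262)&(X[...,2]<.285)&(abs(X[...,0]-.648)<.03)&(abs(X[...,1]+.115)<.04);print('  grip',m.sum(),np.median(X[m],0).round(4) if m.sum() else '')
E
```

```text
time_s: 21.6
position: [0.5326, -0.2897, 0.4609]
tool_rot: [[-0.022, 1.0, 0.0], [1.0, 0.022, -0.0], [-0.0, 0.0, -1.0]]
ft_force: [0.3, -0.8, 0.5]
grip_width: 0.0639
gripper_force: 0.0
[ 0.53104232 -0.22470597  0.42941848]
wrist 1620 [ 0.5327 -0.2872  0.2264] [array([ 533. , -289.5]), array([28.5, 29.6]), np.float64(46.8)]
  sphere [ 0.5329 -0.2913  0.2145] 0.00037279068752966727
  paddle [ 0.4986 -0.3675  0.0853]
  grip 0 
scene 115 [ 0.5433 -0.2907  0.2241] [array([ 539.1, -291. ]), array([28.7, 24.7]), np.float64(84.4)]
  sphere [ 0.534  -0.2906  0.2147] 0.0012314732466726956
  paddle [ 0.5011 -0.3696  0.0823]
  grip 68 [ 0.6537 -0.1156  0.272 ]
side 236 [ 0.5294 -0.2984  0.2238] [array([ 531.8, -296.3]), array([22.9, 28.4]), np.float64(75.4)]
  sphere [ 0.5333 -0.2911  0.2155] 0.00148115993153465
  paddle [ 0.4972 -0.3702  0.0836]
  grip 35 [ 0.6468 -0.115   0.2748]
```

The lever is back at rest and the sphere fit agrees in three views. The catch is still flipped and the carrier undisturbed. Now regrip.

```bash
python3 -m creep '[{"jaw":-0.5,"travel":[1,-1,-40],"roll":0},{"jaw":-0.5,"travel":[1,-1,-75],"roll":0},{"jaw":-0.5,"travel":[1,-1,-90],"roll":0},{"jaw":-0.5,"travel":[1,-1,-90],"roll":0},{"jaw":0,"travel":[1,-1,-90],"roll":0},{"jaw":1,"travel":[1,-1,-90],"roll":0},{"jaw":1,"travel":[1,-1,-90],"roll":0},{"jaw":1,"travel":[1,-1,-90],"roll":0},{"jaw":1,"travel":[1,-1,-90],"roll":0},{"jaw":1,"travel":[1,-1,-90],"roll":0}]' 40
python3 -m creep '[{"jaw":1,"travel":[-7.5,0,1.5],"roll":0},{"jaw":1,"travel":[-14.5,0,3],"roll":0},{"jaw":1,"travel":[-22,0,4],"roll":0},{"jaw":1,"travel":[-29.5,-1,4.5],"roll":0},{"jaw":1,"travel":[-29.5,-1,4.5],"roll":0}]'
```

```text
time_s: 22.75
position: [0.533, -0.291, 0.3725]
tool_rot: [[-0.021, 1.0, 0.002], [1.0, 0.021, -0.002], [-0.002, 0.002, -1.0]]
ft_force: [-2.8, 0.7, 5.2]
grip_width: 0.0299
gripper_force: 39.2
time_s: 23.25
position: [0.504, -0.2918, 0.3785]
tool_rot: [[-0.021, 1.0, 0.009], [1.0, 0.021, -0.004], [-0.004, 0.009, -1.0]]
ft_force: [6.4, 1.9, 11.2]
grip_width: 0.0298
gripper_force: 40.9
```

```bash
python3 -m creep '[{"jaw":1,"travel":[-7.5,0,0],"roll":0},{"jaw":1,"travel":[-15,0,0],"roll":0},{"jaw":1,"travel":[-22.5,0,-0.5],"roll":0},{"jaw":1,"travel":[-30,-1,-1.5],"roll":0},{"jaw":1,"travel":[-37,-1,-3],"roll":0},{"jaw":1,"travel":[-44.5,-1,-4.5],"roll":0},{"jaw":1,"travel":[-44.5,-1,-4.5],"roll":0}]'
python3 -m creep '[{"jaw":1,"travel":[-7,0,-2],"roll":0},{"jaw":1,"travel":[-14.5,0,-4.5],"roll":0},{"jaw":1,"travel":[-21.5,-1,-7.5],"roll":0},{"jaw":1,"travel":[-28,-1,-10.5],"roll":0},{"jaw":1,"travel":[-35,-1,-14],"roll":0},{"jaw":1,"travel":[-41.5,-1,-17.5],"roll":0},{"jaw":1,"travel":[-45,-1,-19],"roll":0},{"jaw":1,"travel":[-45,-1,-19],"roll":0},{"jaw":1,"travel":[-45,-1,-19],"roll":0}]'
```

```text
time_s: 23.95
position: [0.4596, -0.2934, 0.3738]
tool_rot: [[-0.02, 1.0, 0.009], [1.0, 0.02, -0.006], [-0.006, 0.009, -1.0]]
ft_force: [6.2, -0.7, 10.0]
grip_width: 0.0299
gripper_force: 41.9
time_s: 24.85
position: [0.4156, -0.2947, 0.3541]
tool_rot: [[-0.02, 1.0, 0.01], [1.0, 0.02, -0.006], [-0.006, 0.01, -1.0]]
ft_force: [12.0, -2.5, 4.6]
grip_width: 0.0297
gripper_force: 43.1
```

```bash
python3 -m creep '[{"jaw":1,"travel":[-2.5,0,-1],"roll":0},{"jaw":1,"travel":[-2.5,0,-1],"roll":0},{"jaw":1,"travel":[-2.5,0,-1],"roll":0},{"jaw":1,"travel":[-2.5,0,-1],"roll":0}]'
python3 - <<'E'
from h import *
a,d,K,T=grab('side','side8'); b,ds,Ks,Ts=grab('scene','scene8')
cv2.imwrite('pics/c8.png',np.hstack([cv2.resize(a[240:400,220:420],(400,320)),cv2.resize(b[150:330,120:345],(400,320))])[:,:,::-1])
X=cloud(d,K,T);m=(a.max(2)<60)&(abs(X[...,0]-.5)<.03)&(X[...,1]<-.345)&(X[...,1]>-.40)&(X[...,2]>.04)&(X[...,2]<.16);print('paddle',np.median(X[m],0).round(4))
E
```

```text
time_s: 25.25
position: [0.4142, -0.2946, 0.3539]
tool_rot: [[-0.021, 1.0, 0.015], [1.0, 0.021, -0.007], [-0.007, 0.015, -1.0]]
ft_force: [21.0, -0.2, 5.1]
grip_width: 0.0299
gripper_force: 43.5
paddle [ 0.4979 -0.3709  0.0831]
```

View pics/c8.png

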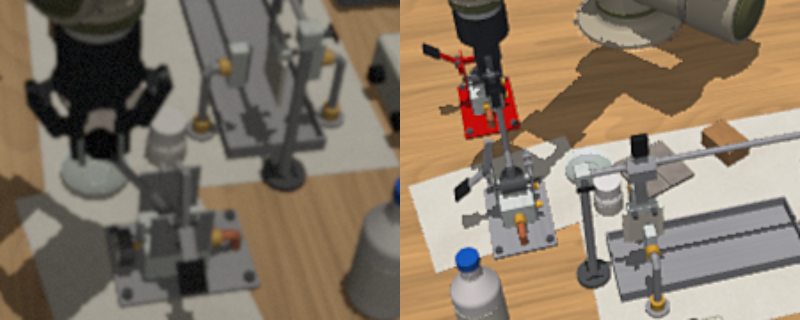

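The lever is at its hard stop: the pull rose from 12 to 21 N with about 1 mm of movement, and the knob is held between the fingers. The catch is still flipped and the carrier is hanging at the mark.

```bash
python3 -c "
from rig import close_job
print(close_job())"
```

```text
the job is handed in; nothing more can be done
None
```

I handed the job in at about 25 s. The plate carrier hangs by itself within about 1 mm of the mark ring, the catch is flipped to its stop, and the ball lever is held at its end stop after one slip and regrip; the empty carrier was never touched.

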